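Put a returned lock order back into stock

ROBOT

A 6-joint arm with a two-finger parallel gripper is mounted at the origin on the work surface. World frame = base frame: x ahead of the robot, y to its left, z up, the work surface at z = 0. Lengths are in m, angles in rad, forces in N, time in s.
With the tool pointing down it reaches from about 0.3 to 0.75 m from the base axis. Payload 8.5 kg.
Tool frame: the origin (TCP) lies at the very end of the fingers, on their centre line; the grasp point (between the pads) lies ctrl.grip_depth behind it (ctrl.grip_depth is the distance from the TCP to the grasp point, in m); z points along the fingers, y is the line along which they close (so a half turn about z gives the same grasp; the last joint's range is limited). The gripper opens to 85 mm and grips with 20 to 120 N. Pads are 22 mm wide; open, the fingers measure 114 mm over their backs; the gripper's body (76 mm by 85 mm) begins 54 mm behind the grasp point. The pads swing forward as they close: fully open they stand 13 mm farther back than shut.
Start: joints at [1.024, 0.381, 1.297, -0, 1.464, -0.215], TCP at [0.179, 0.52, 0.231] pointing down, gripper open.
Joint ranges: [-3.11, 3.11], [-0.89, 2.33], [0.22, 2.48], [-1.42, 4.56], [0.17, 2.85], [-2.88, 2.88]. Speed limits (rad/s): [2.39, 2.39, 3.14, 3.14, 3.14, 3.14].

INTERFACE

Orientations are given as [roll, pitch, yaw] about the fixed x, y, z axes, in that order (R = Rz(yaw) Ry(pitch) Rx(roll)).
In Python, from station import ctrl gives the robot as it stands.
- The arm moves only by the tool carry_out, never from a script. Its argument "motion" is a list of rows, each a list of 7 numbers: the finger opening in m, from 0 to 0.0854, then the shift along the tool's x, y, z in m, then the turn, a rotation vector about the tool's x, y, z in degrees. A call has 1 to 5 rows; each row is the pose to reach, as a shift and turn from the pose commanded when the call began, along the tool's axes at that moment; what a row does not reach only later rows make up. A row lasts 1/10 s, in which the tool goes at most 50 mm and 8.59 degrees, less where a joint would pass 70% of its speed; a pose out of reach is approached as far as the arm can. A call with a gripper value outside its range is refused whole. The fingers move at their own pace and stop on an object; the grip force is fixed at half the most. Time passes only in rows, so rows that repeat a pose let the fingers close. It gives the time, the measured TCP pose, the force, the opening and the grip force at its end, in the units of the state.
- ctrl.observe(): the state, without advancing time (a new reading comes with each control period).
- ctrl.capture(name): name is "scene" or "top"; returns (picture, depth): 420x560x3 uint8, red, green, blue; 420x560 float32, m along the optical axis (not along the pixel's ray), 0 where there is no reading.
- ctrl.camera_model(name): a dict with "vfov" (degrees; the focal length in pixels is half the picture's height over the tangent of half this angle, whatever the lens; pixels are square), "cx", "cy" (the principal point, pixels), "camera_from_world" (4x4, takes a point from world to camera coordinates). Camera axes: x right, y down, z forward; pixel columns grow to the right and rows downward; lengths in m; the calibration is good to about 2 mm. A picture is of the moment at which its call begins. camera_model takes no time and is no camera call.
- ctrl.job_done(): hands the job in; it is judged then, once.
The state is a dict: "time_s": time; "q": joint angles; "joint_vel": joint speeds; "tau": joint torques, N m; "tool_pos": TCP position; "ee_rot": TCP orientation; "force": force on the tool from outside, world axes, zero at the start; "ft_torque": the same for the moment, N m; "width": opening from 0.0 (shut) to 1.0 (fully open); "grasp_force": force on a finger pad.
Only numpy, scipy, OpenCV 4.12 (cv2) and the standard library are available. Lean on these libraries where they do the work, as an engineer would, in place of code of your own. Each camera call takes 0.05 s, during which the arm holds its last target. There are 200 camera calls.

TASK

A returned order stands piled on the counter: take it apart from the top and set the brass lock cylinder upright in the round black dish, the blue-lidded carton flat in the blue tray and the red-lidded carton flat in the red tray. Only when these three are in their places, lift the metal plate they stood on and lay it flat and square on top of the pile of identical plates, edges in line; how high that pile is differs each time. Leave the mug and the padlock where they are.

Things in the scene. Friction and masses are not known exactly. Their poses are not given: they have to be found in the camera images.
- cylinder: Brass lock cylinder, round and upright: diameter 42 mm, 34 mm high (top edge chamfered over the last 4 mm), steel face with a black key slot on top, 0.22 kg. Origin: centre of its underside, z up. At the start it stands on the middle of one of the two cartons (either one), its underside 46 mm and its top 80 mm above the counter.
- carton_blue: Small rigid carton, white below, with a blue lid; 64 (x) by 50 (y) by 36 mm high, 0.16 kg. Origin: centre of its underside, z up. At the start it stands on one end of the metal plate with its long side along the plate, 12 mm from the other carton; its top is 46 mm above the counter. The brass cylinder may stand on it.
- carton_red: Small rigid carton, white below, with a red lid; 64 (x) by 50 (y) by 36 mm high, 0.16 kg. Origin: centre of its underside, z up. At the start it stands on one end of the metal plate with its long side along the plate, 12 mm from the other carton; its top is 46 mm above the counter. The brass cylinder may stand on it.
- plate: Flat aluminium mounting plate with dark screw holes, 180 (x) by 58 (y) by 10 mm thick, 0.3 kg, lying on the counter under the two cartons, whose centres are 38 mm either side of its centre. Origin: centre of its underside; x along its long side, z up. Its two ends are alike.
- dish: Round black dish fixed to the counter, grey inside: outside diameter 74 mm, wall 4 mm thick and 11 mm high, inside diameter about 65 mm, inner floor 4 mm above the counter. Origin: centre of its underside, on the counter, z up.
- tray_blue: Shallow blue tray fixed to the counter: outside 90 (x) by 78 (y) mm, walls 3 mm thick and 11 mm high, inner floor 84 by 72 mm and 3 mm above the counter. Origin: centre of its underside, on the counter; x along its long side, z up.
- tray_red: Shallow red tray fixed to the counter: outside 90 (x) by 78 (y) mm, walls 3 mm thick and 11 mm high, inner floor 84 by 72 mm and 3 mm above the counter. Origin: centre of its underside, on the counter; x along its long side, z up.
- pile: Immovable pile of the same metal plates, 180 (x) by 58 (y) mm, with no loose parts; its top is 16 to 30 mm above the counter. Origin: centre of its top face; x along its long side, z up. Its two ends are alike.
- mug: Bystander: white mug, 76 mm across and 82 mm high, handle on its +y side, beyond the work. Origin: centre of its underside.
- padlock: Bystander: brass padlock lying flat, body 50 by 45 by 24 mm high, steel shackle to its +x side. Origin: centre of the body's underside.
Mind the look-alikes: they are no part of the job. Of the things like the plate, leave any that is brown or turquoise; of the rest the larger one is meant.

How it is judged:
At the end, for the whole second after the job is handed in: The cylinder stands upright on the dish's floor (within 14 mm of its centre), each carton lies flat on the floor of the tray of its colour (within 15 mm of its centre), the plate lies flat on the pile (within 12 mm of its centre and 10 degrees of its direction); all released and at rest (horizontal distance between cylinder and dish below 0.014 m and z of cylinder in the frame of dish between 0.001 and 0.008 m and angle between each of cylinder, carton_blue, carton_red, plate's own z axis and vertical below 0.1 rad and linear speed of each of cylinder, carton_blue, carton_red, plate below 0.02 m/s and angular speed of each of cylinder, carton_blue, carton_red, plate below 0.2 rad/s and horizontal distance between carton_blue and tray_blue below 0.015 m and z of carton_blue in the frame of tray_blue between 0 and 0.007 m and horizontal distance between carton_red and tray_red below 0.015 m and z of carton_red in the frame of tray_red between 0 and 0.007 m and horizontal distance between plate and pile below 0.012 m and z of plate in the frame of pile between -0.003 and 0.004 m and angle between the x axis of plate and the x axis of pile, either way round below 0.17 rad); the robot touches nothing.
It fails at once if the plate is moved more than 50 mm before the cylinder and both cartons are in their places (distance of plate from where it was at the start of the episode above 0.05 m and (horizontal distance between cylinder and dish above 0.04 m or horizontal distance between carton_blue and tray_blue above 0.04 m or horizontal distance between carton_red and tray_red above 0.04 m)).
It fails at once if the mug is moved (over 20 mm) (distance of mug from where it was at the start of the episode above 0.02 m).
It fails at once if the padlock is moved (over 20 mm) (distance of padlock from where it was at the start of the episode above 0.02 m).
It also fails if it takes over 112 s, if anything falls off the work surface, if the arm or the gripper's body presses on something with over 40 N, if the wrist force passes 120 N, or if a joint passes its speed limit or range.

## Working session

There is one attempt and no reset: what is moved stays moved. The work goes in short steps, Python scripts to look and compute and a tool call to move; the robot and the scene stay as the last step left them, time stands still between calls to the robot, and variables do not carry over. Pictures are saved under pics/ and viewed, at most 14 in all, crops included, and the job is handed in when it is done.

Besides the shell and the picture viewer there is one more tool, called after "Request:" by a JSON object that holds its "api" and its "payload". carry_out: Moves the arm, as the interface text tells. Its arguments: {"type":"object","properties":{"motion":{"type":"array","items":{"type":"array","items":{"type":"number"}}}},"required":["motion"]}

```bash
ls; mkdir -p pics
python3 - <<'E'
from station import ctrl
import cv2,numpy as np
s=ctrl.observe();print(s,ctrl.grip_depth)
for n in("scene","top"):
    p,d=ctrl.capture(n);cv2.imwrite(f"pics/{n}0.png",p[:,:,::-1]);np.savez(f"{n}0.npz",p=p,d=d)
    m=ctrl.camera_model(n);print(n,m);print((d>0).mean())
E
```

```text
pics
{'time_s': 0.0, 'q': array([ 1.02368861e+00,  3.81179996e-01,  1.29829843e+00, -5.53548746e-06,
        1.46357993e+00, -2.15321490e-01]), 'joint_vel': array([-2.64767586e-05, -7.89937132e-05,  8.61842281e-05,  1.57534137e-03,
        6.33736536e-04, -3.15899287e-04]), 'tau': array([ 2.15295649e-04, -4.48452258e+01, -2.31282932e+01, -1.32714995e-04,
        4.67036283e-03, -7.00117980e-06]), 'tool_pos': array([0.17900514, 0.51973241, 0.23070766]), 'ee_rot': array([-3.14015962e+00, -3.07788138e-04,  2.80980680e+00]), 'force': array([-0.8558228 ,  0.11287689, -0.2006206 ]), 'ft_torque': array([ 0.00361223, -0.04647043, -0.02373807]), 'grasp_force': 0.0, 'width': 0.9949835557438255} 0.0187
scene {'vfov': 54.74585193144483, 'cx': 282.7587841179387, 'cy': 200.47691310439447, 'camera_from_world': array([[ 0.78530503,  0.61908906,  0.00497488, -0.39848056],
       [ 0.50981022, -0.64208555, -0.5725554 , -0.22200045],
       [-0.35126848,  0.45216688, -0.81985094,  1.10870679],
       [ 0.        ,  0.        ,  0.        ,  1.        ]])}
0.9958503401360544
top {'vfov': 46.65081399409314, 'cx': 280.07113776684525, 'cy': 208.81700674998032, 'camera_from_world': array([[ 0.00731822, -0.99978048, -0.01963243,  0.01262638],
       [-0.99426056, -0.00517943, -0.10686023,  0.47781304],
       [ 0.10673509,  0.02030178, -0.99408021,  1.35679669],
       [ 0.        ,  0.        ,  0.        ,  1.        ]])}
0.9961011904761905
```

View pics/scene0.png

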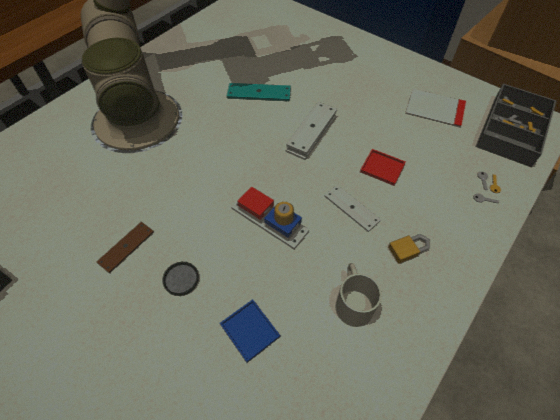

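View pics/top0.png

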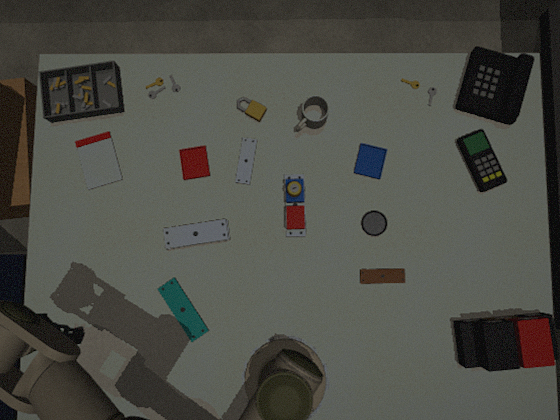

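The plate wanted is under the cartons, at top (294,207) and scene (270,222). These could be mistaken for it or for the pile:

| Candidate | Top pixel | Scene pixel | Verdict |
|---|---|---|---|
| Thick silver stack | (197,234) | (312,129) | Large, so this is the pile |
| Small thin silver plate | (246,161) | (352,207) | Smaller decoy |
| Turquoise | (183,309) | (259,92) | Leave |
| Brown | (383,275) | (125,247) | Leave |

Other things, in top pixels:
- **Targets:** cylinder (293,188) standing on the blue carton, red carton (295,216), dish (374,222), blue tray (370,161), red tray (195,163).
- **Red look-alikes:** notepad strip (93,139) and box (537,341).
- **Bystanders:** mug (313,112), padlock (252,110).

Next I'll measure these and take one close crop.

```bash
cat > h.py <<'E'
from station import ctrl
import cv2,numpy as np
def K(m): return 210/np.tan(np.radians(m["vfov"]/2))
def cloud(n,d):
    m=ctrl.camera_model(n);f=K(m);v,u=np.mgrid[:420,:560]
    c=np.stack([(u-m["cx"])/f*d,(v-m["cy"])/f*d,d],-1)
    T=np.linalg.inv(m["camera_from_world"]);return c@T[:3,:3].T+T[:3,3]
def ray(n,uv,z):
    m=ctrl.camera_model(n);f=K(m);T=np.linalg.inv(m["camera_from_world"])
    uv=np.atleast_2d(uv).astype(float)
    r=np.c_[(uv[:,0]-m["cx"])/f,(uv[:,1]-m["cy"])/f,np.ones(len(uv))]@T[:3,:3].T
    return T[:3,3]+r*((z-T[2,3])/r[:,2])[:,None]
def tri(a,ua,b,ub):
    P=[];
    for n in(a,b):
        m=ctrl.camera_model(n);f=K(m);P.append(np.array([[f,0,m["cx"]],[0,f,m["cy"]],[0,0,1]])@m["camera_from_world"][:3])
    X=cv2.triangulatePoints(P[0],P[1],np.array(ua,float).reshape(2,1),np.array(ub,float).reshape(2,1));return (X[:3]/X[3]).ravel()
def blob(mask,seed,r=45):
    """largest component of mask near the seed pixel"""
    w=np.zeros_like(mask);cv2.circle(w,seed,r,1,-1);k,l,s,c=cv2.connectedComponentsWithStats((mask*w).astype(np.uint8))
    i=1+np.argmax(s[1:,4]);return l==i
def rect(n,mask,z):
    """min-area rectangle on plane z: centre, sizes, yaw(deg) of the long side"""
    c=max(cv2.findContours(mask.astype(np.uint8),0,1)[0],key=cv2.contourArea).reshape(-1,2)
    (x,y),(w,h),a=cv2.minAreaRect((ray(n,c,z)[:,:2]*1000).astype(np.float32))
    if w<h:w,h,a=h,w,a+90
    return np.round([x,y,w,h,(a+90)%180-90],1)
def colour(p):
    h=cv2.cvtColor(p,cv2.COLOR_RGB2HSV).astype(int);H,S,V=h[...,0],h[...,1],h[...,2]
    return dict(red=((H<8)|(H>172))&(S>150)&(V>60),blue=(H>100)&(H<130)&(S>130)&(V>50),brass=(H>10)&(H<30)&(S>100)&(V>60))
E
python3 - <<'E'
from h import *
big=[]
D={n:np.load(f"{n}0.npz") for n in("top","scene")}
seeds=dict(top=dict(red_c=("red",(295,216),20),blue_c=("blue",(293,190),22),cyl=("brass",(293,188),14),tr=("red",(195,163),30),tb=("blue",(370,161),30)),
 scene=dict(red_c=("red",(256,202),28),blue_c=("blue",(283,222),28),cyl=("brass",(285,212),18),tr=("red",(383,167),35),tb=("blue",(250,330),45)))
for n in D:
    p,d=D[n]["p"],D[n]["d"];W=cloud(n,d);C=colour(p)
    fl=W[(abs(W[...,2])<.05)];print(n,"table z",np.median(fl[:,2]))
    for k,(c,s,r) in seeds[n].items():
        b=blob(C[c],s,r);e=cv2.erode(b.astype(np.uint8),np.ones((3,3)))>0
        z=W[e][:,2]*1000;v,u=np.nonzero(b)
        print(n,k,b.sum(),"uv",u.mean().round(1),v.mean().round(1),"xyz",(np.median(W[e],0)*1000).round(1),"z5-95",np.percentile(z,[5,50,95]).round(1),rect(n,b,np.percentile(z,80)/1000))
    big.append(d)
p=D["top"]["p"][140:250,150:400];q=D["scene"]["p"][80:290,220:420]
cv2.imwrite("pics/crop.png",np.vstack([cv2.resize(p,(750,330),interpolation=2),cv2.resize(q,(250,262),interpolation=2).copy() if 0 else np.pad(cv2.resize(q,(257,270),interpolation=2),((0,0),(0,493),(0,0)))])[:,:,::-1]*1)
for s in[(197,234),(374,222),(246,161),(286,231),(303,234)]:
    W=cloud("top",D["top"]["d"]);print(s,(W[s[1]-1:s[1]+2,s[0]-1:s[0]+2].reshape(-1,3)*1000).mean(0).round(1), D["top"]["p"][s[1],s[0]])
E
```

```text
top table z 0.0013290440741549059Traceback (most recent call last):
  File "<stdin>", line 10, in <module>
  File "h.py", line 20, in blob
    w=np.zeros_like(mask);cv2.circle(w,seed,r,1,-1);k,l,s,c=cv2.connectedComponentsWithStats((mask*w).astype(np.uint8))
                          ~~~~~~~~~~^^^^^^^^^^^^^^^
cv2.error: OpenCV(4.12.0) :-1: error: (-5:Bad argument) in function 'circle'
> Overload resolution failed:
>  - img data type = bool is not supported
>  - Expected Ptr<cv::UMat> for argument 'img'
```

```bash
sed -i 's/w=np.zeros_like(mask)/w=np.zeros(mask.shape,np.uint8)/' h.py
cat > m.py <<'E'
from h import *
D={n:np.load(f"{n}0.npz") for n in("top","scene")}
seeds=dict(top=dict(red_c=("red",(295,216),20),blue_c=("blue",(293,190),22),cyl=("brass",(293,188),14),tr=("red",(195,163),30),tb=("blue",(370,161),30),pile=("high",(197,234),45),dish=("dark",(374,222),22),stack=("high",(294,207),45)),
 scene=dict(red_c=("red",(256,202),28),blue_c=("blue",(283,222),28),cyl=("brass",(285,212),18),tr=("red",(383,167),35),tb=("blue",(250,330),45),pile=("high",(312,129),45),dish=("dark",(181,278),28),stack=("high",(270,215),50)))
for n in D:
    p,d=D[n]["p"],D[n]["d"];W=cloud(n,d);C=colour(p)
    print(n,"table z",np.median(W[(abs(W[...,2])<.05)][:,2]))
    C["high"]=W[...,2]>.007; C["dark"]=p.max(2)<80
    for k,(c,s,r) in seeds[n].items():
        b=blob(C[c],s,r);e=cv2.erode(b.astype(np.uint8),np.ones((3,3)))>0
        z=W[e][:,2]*1000;v,u=np.nonzero(b)
        print(n,k,b.sum(),"uv",u.mean().round(1),v.mean().round(1),"xyz",(np.median(W[e],0)*1000).round(1),"z5,50,95",np.percentile(z,[5,50,95]).round(1),rect(n,b,np.percentile(z,80)/1000))
    for s in dict(top=[(197,234),(374,222),(246,161),(288,234),(302,234)],scene=[(312,129),(352,207),(181,278)])[n]:
        print(s,(W[s[1]-1:s[1]+2,s[0]-1:s[0]+2].reshape(-1,3)*1000).mean(0).round(1), p[s[1],s[0]])
p=D["top"]["p"][140:250,150:400];q=D["scene"]["p"][90:280,220:420]
a=cv2.resize(p,(750,330),interpolation=2);b=cv2.resize(q,(280,266),interpolation=2)
cv2.imwrite("pics/crop.png",np.vstack([a,np.pad(b,((0,0),(0,470),(0,0)))])[:,:,::-1])
E
python3 m.py
```

```text
top table z 0.0013290440741549059
top red_c 390 uv 295.0 217.0 xyz [452.7 -26.6  47.9] z5,50,95 [42.2 47.9 52.3] [ 4.526e+02 -2.790e+01  6.150e+01  4.720e+01  3.000e-01]
top blue_c 186 uv 294.8 192.1 xyz [505.8 -26.4  47.7] z5,50,95 [43.1 47.7 51.2] [ 5.285e+02 -2.490e+01  6.220e+01  4.760e+01  3.000e-01]
top cyl 86 uv 293.8 187.9 xyz [530.3 -25.9  83.5] z5,50,95 [82.7 83.5 84.3] [ 5.302e+02 -2.180e+01  3.590e+01  3.550e+01  2.000e-01]
top tr 779 uv 194.2 162.4 xyz [615.1 268.2   4.1] z5,50,95 [-0.9  4.1  9. ] [614.9 268.   89.6  77.    9.6]
top tb 769 uv 369.7 160.8 xyz [ 621.3 -241.6    3.9] z5,50,95 [-1.3  3.9  8.8] [ 621.6 -243.5   89.    76.4  -13.6]
top pile 1382 uv 196.3 233.3 xyz [406.9 252.2  29.6] z5,50,95 [24.8 29.6 34.3] [407.  251.4 185.5  62.1 -80.4]
top dish 553 uv 373.8 222.7 xyz [ 440.6 -252.8    5.6] z5,50,95 [ 0.2  5.6 12.3] [ 441.8 -252.5   74.2   71.6  -89.7]
top stack 1207 uv 295.1 204.4 xyz [496.8 -26.6  48.1] z5,50,95 [12.  48.1 82.3] [485.5 -26.5 172.6  55.5   1.8]
(197, 234) [404.5 249.6  29.9] [51 56 60]
(374, 222) [ 443.4 -253.2    4.8] [55 56 55]
(246, 16
[... 499 characters left out ...]
cene tr 905 uv 382.7 166.4 xyz [612.4 269.7   3.7] z5,50,95 [1.2 3.7 8.8] [612.  269.8  90.   83.9  10.4]
scene tb 1876 uv 249.6 330.1 xyz [ 620.2 -244.7    2.7] z5,50,95 [0.6 2.7 5.3] [ 617.7 -243.4   90.7   77.5  -14. ]
scene pile 1358 uv 310.8 129.6 xyz [409.9 240.2  28.7] z5,50,95 [21.5 28.7 31. ] [410.5 244.2 198.9  65.9 -80.9]
scene dish 417 uv 180.6 278.5 xyz [ 432.9 -251.6    8.9] z5,50,95 [ 3.8  8.9 11.7] [ 440.5 -253.2   73.4   72.7   38.4]
scene stack 2200 uv 271.4 215.9 xyz [510.8 -38.1  45.6] z5,50,95 [ 9.7 45.6 80. ] [505.6 -31.7 171.2  85.5   1.6]
(312, 129) [411.4 243.9  28.5] [133 136 125]
(352, 207) [619.7 115.9   7.8] [47 49 42]
(181, 278) [ 437.2 -251.     2.9] [79 82 76]
```

View pics/crop.png

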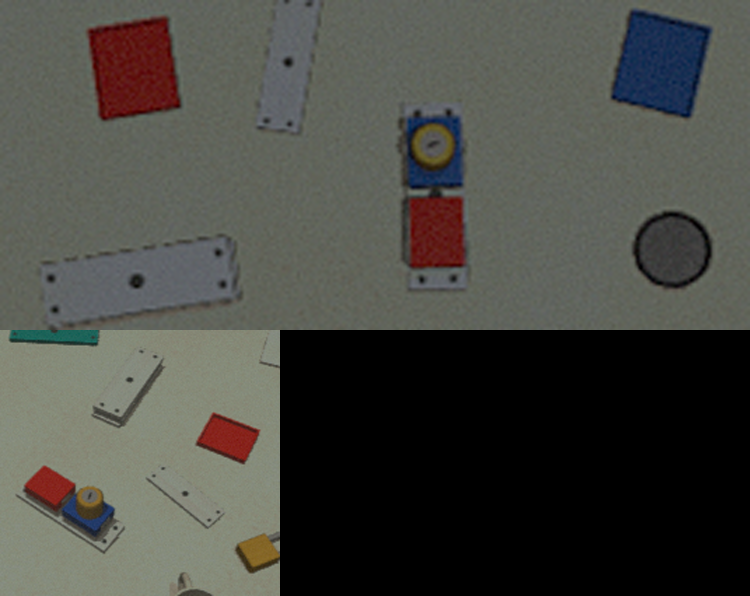

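The crop confirms the choice: cylinder on the blue carton, red carton beside it, both on the long plate, and the thick large pile at left. The smaller thin plate is the decoy. Both views agree on positions and heights: carton tops about 46, cylinder top about 81, pile top about 28.5 mm. I'll pin the pile down by its screw holes and work out the first moves.

```bash
cat > go.py <<'E'
from h import *
import sys
def go(*T,start=None):
    """chain of absolute targets (x,y,z mm, yaw deg): prints shift mm in tool axes and turn about tool z"""
    s=ctrl.observe();c=start or [*(s["tool_pos"]*1000),np.degrees(s["ee_rot"][2])]
    print("t %.2f at"%s["time_s"],np.round(c,1),"F",s["force"].round(1),"rp",np.degrees(s["ee_rot"][:2]).round(2),"w",round(s["width"]*85.4,1),"g",round(s["grasp_force"],1))
    for t in T:
        a=np.radians(c[3]);d=np.array(t[:3])-c[:3];turn=-((t[3]-c[3]+180)%360-180)
        print(t,"-> x %.1f y %.1f z %.1f turn %.1f"%(d[0]*np.cos(a)+d[1]*np.sin(a),d[0]*np.sin(a)-d[1]*np.cos(a),-d[2],turn));c=list(t)
E
python3 - <<'E'
from h import *
from go import go
H={}
for n,c,z in(("top",(197,234),.0285),("scene",(312,129),.0285)):
    D=np.load(n+"0.npz");p,d=D["p"],D["d"];W=cloud(n,d)
    b=blob(W[...,2]>.020 if n=="scene" else W[...,2]>.018,c,45)
    h=cv2.morphologyEx(b.astype(np.uint8),3,np.ones((7,7)));h=cv2.erode(h,np.ones((3,3)))
    g=cv2.GaussianBlur(p.mean(2).astype(np.float32),(0,0),.8);bg=cv2.medianBlur(p.mean(2).astype(np.uint8),11).astype(float)
    k=(bg-g>10)*h
    N,l,s,cc=cv2.connectedComponentsWithStats(k.astype(np.uint8))
    print(n,[(cc[i].round(1).tolist(),int(s[i,4]),(ray(n,cc[i],z)[0]*1000).round(1).tolist()) for i in range(1,N) if s[i,4]>2])
go((528,-26,170,181.8),(528,-26,55,181.8))
E
```

```text
top [([222.2, 223.8], 11, [433.9, 179.1, 28.5]), ([166.6, 232.4], 13, [408.6, 336.4, 28.5]), ([195.1, 233.3], 33, [406.5, 255.4, 28.5]), ([223.5, 234.2], 10, [404.5, 174.8, 28.5]), ([168.0, 242.8], 10, [379.2, 331.5, 28.5])]
scene [([320.4, 105.1], 9, [376.3, 331.6, 28.5]), ([330.3, 108.9], 9, [405.8, 336.1, 28.5]), ([312.2, 125.1], 29, [403.4, 255.7, 28.5]), ([292.6, 142.6], 13, [401.2, 174.7, 28.5]), ([289.4, 145.4], 8, [400.5, 162.2, 28.5]), ([303.0, 147.0], 11, [430.5, 179.1, 28.5])]
t 0.10 at [179.  519.8 230.8 161. ] F [ 0.2 -1.   0.3] rp [-1.7992e+02 -1.0000e-02] w 85.3 g 0.0
(528, -26, 170, 181.8) -> x -507.7 y -402.4 z 60.8 turn -20.8
(528, -26, 55, 181.8) -> x -0.0 y 0.0 z 115.0 turn -0.0
```

Both views give the pile centre as (405,255.5), yaw 99.2° and top about 28.5 mm. Now I move towards the cylinder.

Request:
{"api": "carry_out", "payload": {"motion": [[0.085, -0.508, -0.402, 0.061, 0, 0, -20.8], [0.085, -0.508, -0.402, 0.061, 0, 0, -20.8], [0.085, -0.508, -0.402, 0.061, 0, 0, -20.8], [0.085, -0.508, -0.402, 0.061, 0, 0, -20.8], [0.085, -0.508, -0.402, 0.061, 0, 0, -20.8]]}}

```text
time_s: 0.6
tool_pos: [0.3095, 0.3161, 0.2085]
ee_rot: [-3.141, -0.0, -3.11]
force: [0.8, 0.5, -0.3]
width: 0.994
grasp_force: 0.0
```

```bash
python3 -c "
from go import go
go((528,-26,150,181.8))"
```

```text
t 0.60 at [ 309.5  316.1  208.5 -178.2] F [ 0.8  0.5 -0.3] rp [-1.7999e+02 -1.0000e-02] w 84.9 g 0.0
(528, -26, 150, 181.8) -> x -207.5 y -348.9 z 58.5 turn 0.0
```

Request:
{"api": "carry_out", "payload": {"motion": [[0.085, -0.205, -0.343, 0.058, 0, 0, 0], [0.085, -0.205, -0.343, 0.058, 0, 0, 0], [0.085, -0.205, -0.343, 0.058, 0, 0, 0], [0.085, -0.205, -0.343, 0.058, 0, 0, 0], [0.085, -0.205, -0.343, 0.058, 0, 0, 0]]}}

```text
time_s: 1.1
tool_pos: [0.4431, 0.1076, 0.1725]
ee_rot: [3.141, -0.0, -3.111]
force: [1.3, 0.7, 0.8]
width: 0.995
grasp_force: 0.0
```

```bash
python3 -c "
from go import go
go((528,-26,120,181.8))"
```

```text
t 1.10 at [ 443.1  107.6  172.5 -178.2] F [1.3 0.7 0.8] rp [ 1.7999e+02 -1.0000e-02] w 85.0 g 0.0
(528, -26, 120, 181.8) -> x -80.7 y -136.1 z 52.5 turn -0.0
```

Request:
{"api": "carry_out", "payload": {"motion": [[0.07, -0.078, -0.13, 0.05, 0, 0, 0], [0.07, -0.078, -0.13, 0.05, 0, 0, 0], [0.07, -0.078, -0.13, 0.05, 0, 0, 0], [0.07, -0.078, -0.13, 0.05, 0, 0, 0], [0.07, -0.078, -0.13, 0.05, 0, 0, 0]]}}

```text
time_s: 1.6
tool_pos: [0.5245, -0.019, 0.1218]
ee_rot: [3.141, -0.002, -3.113]
force: [-0.7, 0.2, -0.2]
width: 0.814
grasp_force: 0.0
```

Run:
```python
from h import *
from go import go
go((528,-26,56,181.8))
p,d=ctrl.capture("scene");q,e=ctrl.capture("top")
cv2.imwrite("pics/a.png",np.hstack([cv2.resize(p[120:270,200:370],(390,344),interpolation=2),cv2.resize(q[140:280,230:360],(390,420),interpolation=2)[:344]])[:,:,::-1])
```

```text
t 1.60 at [ 524.5  -19.   121.8 -178.3] F [-0.7  0.2 -0.2] rp [ 1.7996e+02 -1.1000e-01] w 69.5 g 0.0
(528, -26, 56, 181.8) -> x -3.3 y -7.1 z 65.8 turn -0.1
```

View pics/a.png

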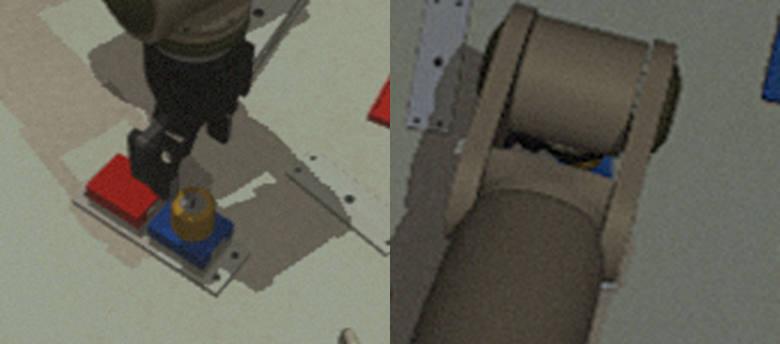

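The gripper hovers over the stack with its fingers apart along the stack's short side, and the cylinder at crop (193,213) is untouched. I'll centre it and descend.

Request:
{"api": "carry_out", "payload": {"motion": [[0.07, -0.003, -0.007, 0.0, 0, 0, 0], [0.07, -0.003, -0.007, 0.03, 0, 0, 0], [0.07, -0.003, -0.007, 0.06, 0, 0, 0], [0.07, -0.003, -0.007, 0.065, 0, 0, 0], [0.07, -0.003, -0.007, 0.065, 0, 0, 0]]}}

```text
time_s: 2.2
tool_pos: [0.5276, -0.0244, 0.0581]
ee_rot: [3.141, -0.001, -3.109]
force: [0.9, -0.7, -0.1]
width: 0.822
grasp_force: 0.0
```

```bash
python3 -c "
from go import go
go((528,-26,55,181.8))"
```

```text
t 2.20 at [ 527.6  -24.4   58.1 -178.2] F [ 0.9 -0.7 -0.1] rp [ 1.7999e+02 -4.0000e-02] w 70.2 g 0.0
(528, -26, 55, 181.8) -> x -0.3 y -1.7 z 3.1 turn 0.0
```

Request:
{"api": "carry_out", "payload": {"motion": [[0.07, 0, -0.001, 0.002, 0, 0, 0], [0.035, 0, -0.001, 0.002, 0, 0, 0], [0.035, 0, -0.001, 0.002, 0, 0, 0], [0.035, 0, -0.001, 0.002, 0, 0, 0], [0.035, 0, -0.001, 0.002, 0, 0, 0]]}}

```text
time_s: 2.7
tool_pos: [0.5282, -0.0259, 0.0572]
ee_rot: [-3.141, 0.002, -3.11]
force: [-2.2, 1.0, 8.5]
width: 0.471
grasp_force: 59.9
```

Request:
{"api": "carry_out", "payload": {"motion": [[0.035, 0, 0, 0, 0, 0, 0], [0.035, 0, 0, 0, 0, 0, 0], [0.035, 0, 0, -0.01, 0, 0, 0], [0.035, 0, 0, -0.05, 0, 0, 0], [0.035, 0, 0, -0.07, 0, 0, 0]]}}

```text
time_s: 3.2
tool_pos: [0.5284, -0.026, 0.1288]
ee_rot: [-3.141, 0.003, -3.11]
force: [-0.4, -0.2, -1.8]
width: 0.464
grasp_force: 61.5
```

```bash
python3 -c "
from go import go
go((441,-253,110,181.8),(441,-253,14,181.8))"
```

```text
t 3.20 at [ 528.4  -26.   128.8 -178.2] F [-0.4 -0.2 -1.8] rp [-1.7995e+02  1.6000e-01] w 39.6 g 61.5
(441, -253, 110, 181.8) -> x 94.5 y -224.1 z 18.8 turn -0.0
(441, -253, 14, 181.8) -> x -0.0 y 0.0 z 96.0 turn -0.0
```

Request:
{"api": "carry_out", "payload": {"motion": [[0.035, 0.094, -0.224, 0.0, 0, 0, 0], [0.035, 0.094, -0.224, 0.0, 0, 0, 0], [0.035, 0.094, -0.224, 0, 0, 0, 0], [0.035, 0.094, -0.224, 0.0, 0, 0, 0], [0.035, 0.094, -0.224, 0.0, 0, 0, 0]]}}

```text
time_s: 3.7
tool_pos: [0.4397, -0.2548, 0.1266]
ee_rot: [-3.141, 0.0, -3.111]
force: [0.8, -0.2, -2.8]
width: 0.47
grasp_force: 61.5
```

Request:
{"api": "carry_out", "payload": {"motion": [[0.035, 0, 0, 0, 0, 0, 0], [0.035, 0, 0, 0.03, 0, 0, 0], [0.035, 0, 0, 0.06, 0, 0, 0], [0.035, 0, 0, 0.09, 0, 0, 0], [0.035, 0, 0, 0.095, 0, 0, 0]]}}

```text
time_s: 4.2
tool_pos: [0.4398, -0.2512, 0.0288]
ee_rot: [3.138, -0.004, -3.11]
force: [0.2, 0.1, -2.8]
width: 0.47
grasp_force: 61.5
```

Run:
```python
from h import *
from go import go
go((441,-253,15,181.8))
p,d=ctrl.capture("scene");q,e=ctrl.capture("top")
cv2.imwrite("pics/b.png",np.hstack([cv2.resize(p[190:340,110:280],(390,344),interpolation=2),cv2.resize(q[150:290,310:440],(390,420),interpolation=2)[:344]])[:,:,::-1])
```

```text
t 4.20 at [ 439.8 -251.2   28.8 -178.2] F [ 0.2  0.1 -2.8] rp [179.78  -0.21] w 40.2 g 61.5
(441, -253, 15, 181.8) -> x -1.1 y -1.8 z 13.8 turn 0.0
```

View pics/b.png

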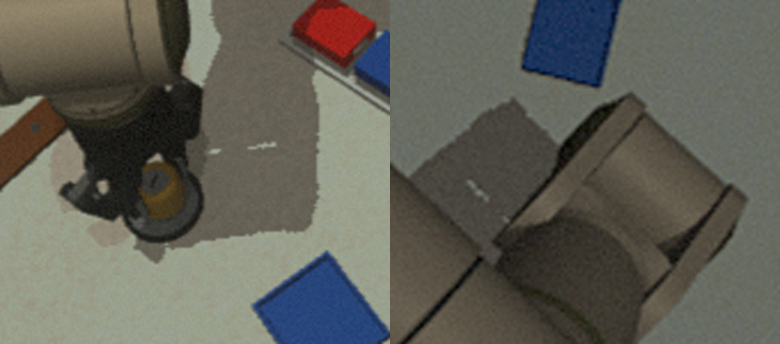

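The cylinder hangs upright over the dish at scene crop (160,190), inside the rim. Now I lower it gently.

Request:
{"api": "carry_out", "payload": {"motion": [[0.035, -0.001, 0, 0.008, 0, 0, 0], [0.035, -0.001, 0, 0.009, 0, 0, 0], [0.035, -0.001, 0, 0.01, 0, 0, 0], [0.035, -0.001, 0, 0.011, 0, 0, 0], [0.035, -0.001, 0, 0.011, 0, 0, 0]]}}

```text
time_s: 4.8
tool_pos: [0.4419, -0.2528, 0.0201]
ee_rot: [-3.141, 0.0, -3.11]
force: [0.1, -0.0, -1.8]
width: 0.466
grasp_force: 61.6
```

Request:
{"api": "carry_out", "payload": {"motion": [[0.035, 0, 0, 0.002, 0, 0, 0], [0.035, 0, 0, 0.003, 0, 0, 0], [0.035, 0, 0, 0.004, 0, 0, 0], [0.035, 0, 0, 0.005, 0, 0, 0], [0.035, 0, 0, 0.005, 0, 0, 0]]}}

```text
time_s: 5.3
tool_pos: [0.4418, -0.2527, 0.0153]
ee_rot: [-3.141, 0.0, -3.11]
force: [-1.7, 0.6, 3.9]
width: 0.466
grasp_force: 62.3
```

In contact, so I release and rise.

Request:
{"api": "carry_out", "payload": {"motion": [[0.07, 0, 0, 0, 0, 0, 0], [0.07, 0, 0, 0, 0, 0, 0], [0.07, 0, 0, 0, 0, 0, 0], [0.07, 0, 0, -0.04, 0, 0, 0], [0.07, 0, 0, -0.09, 0, 0, 0]]}}

```text
time_s: 5.8
tool_pos: [0.441, -0.252, 0.1044]
ee_rot: [3.138, -0.003, -3.111]
force: [0.5, -0.4, 1.1]
width: 0.822
grasp_force: 0.0
```

```bash
python3 -c "
from go import go
go((528,-26,100,181.8),(528,-26,22,181.8))"
```

```text
t 5.80 at [ 441.  -252.   104.4 -178.2] F [ 0.5 -0.4  1.1] rp [179.8  -0.2] w 70.2 g 0.0
(528, -26, 100, 181.8) -> x -94.0 y 223.2 z 4.4 turn -0.0
(528, -26, 22, 181.8) -> x -0.0 y 0.0 z 78.0 turn -0.0
```

Request:
{"api": "carry_out", "payload": {"motion": [[0.075, -0.094, 0.223, 0, 0, 0, 0], [0.075, -0.094, 0.223, 0, 0, 0, 0], [0.075, -0.094, 0.223, 0, 0, 0, 0], [0.075, -0.094, 0.223, 0, 0, 0, 0], [0.075, -0.094, 0.223, 0, 0, 0, 0]]}}

```text
time_s: 6.3
tool_pos: [0.5293, -0.0244, 0.1049]
ee_rot: [3.142, 0.0, -3.11]
force: [1.3, -0.1, 0.4]
width: 0.874
grasp_force: 0.0
```

Request:
{"api": "carry_out", "payload": {"motion": [[0.075, 0, 0, 0, 0, 0, 0], [0.075, 0, 0, 0.02, 0, 0, 0], [0.075, 0, 0, 0.05, 0, 0, 0], [0.075, 0, 0, 0.06, 0, 0, 0], [0.075, 0, 0, 0.06, 0, 0, 0]]}}

```text
time_s: 6.8
tool_pos: [0.5281, -0.0271, 0.0439]
ee_rot: [3.141, -0.003, -3.111]
force: [0.3, 0.3, -0.1]
width: 0.877
grasp_force: 0.0
```

Run:
```python
from h import *
from go import go
go((528,-26,22,181.8))
p,d=ctrl.capture("scene")
cv2.imwrite("pics/c.png",cv2.resize(p[130:330,130:370],(720,600),interpolation=2)[:,:,::-1])
```

```text
t 6.80 at [ 528.1  -27.1   43.9 -178.2] F [ 0.3  0.3 -0.1] rp [ 1.7995e+02 -1.6000e-01] w 74.9 g 0.0
(528, -26, 22, 181.8) -> x 0.1 y 1.1 z 21.9 turn -0.0
```

View pics/c.png

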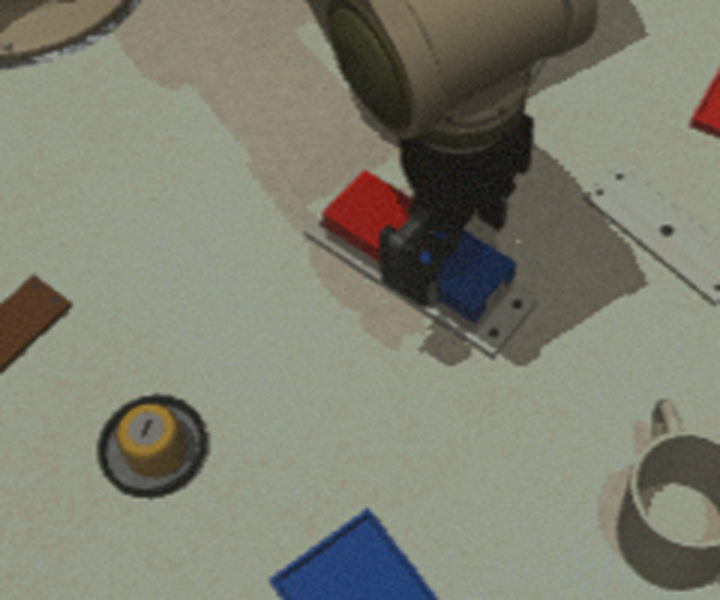

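The cylinder stands upright in the dish at (150,445), and the fingers straddle the blue carton. I descend and grip.

Request:
{"api": "carry_out", "payload": {"motion": [[0.075, 0, 0.001, 0.015, 0, 0, 0], [0.075, 0, 0.001, 0.021, 0, 0, 0], [0.075, 0, 0.001, 0.021, 0, 0, 0], [0.04, 0, 0.001, 0.021, 0, 0, 0], [0.04, 0, 0.001, 0.021, 0, 0, 0]]}}

```text
time_s: 7.35
tool_pos: [0.5293, -0.0261, 0.0249]
ee_rot: [-3.141, 0.002, -3.11]
force: [0.1, -1.7, 6.1]
width: 0.571
grasp_force: 61.8
```

Request:
{"api": "carry_out", "payload": {"motion": [[0.04, 0, 0, 0, 0, 0, 0], [0.04, 0, 0, 0, 0, 0, 0], [0.04, 0, 0, 0, 0, 0, 0], [0.04, 0, 0, -0.02, 0, 0, 0], [0.04, 0, 0, -0.06, 0, 0, 0]]}}

```text
time_s: 7.85
tool_pos: [0.5273, -0.0255, 0.0827]
ee_rot: [3.14, -0.006, -3.11]
force: [0.7, 0.4, -1.1]
width: 0.573
grasp_force: 62.6
```

```bash
python3 -c "
from go import go
go((620,-243.5,80,168),(620,-243.5,16,168))"
```

```text
t 7.85 at [ 527.3  -25.5   82.7 -178.2] F [ 0.7  0.4 -1.1] rp [179.9   -0.32] w 48.9 g 62.6
(620, -243.5, 80, 168) -> x -85.8 y -220.7 z 2.7 turn 13.8
(620, -243.5, 16, 168) -> x 0.0 y 0.0 z 64.0 turn 0.0
```

Request:
{"api": "carry_out", "payload": {"motion": [[0.04, -0.086, -0.221, 0, 0, 0, 15.6], [0.04, -0.086, -0.221, 0, 0, 0, 15.6], [0.04, -0.086, -0.221, 0, 0, 0, 15.6], [0.04, -0.086, -0.221, 0, 0, 0, 15.6], [0.04, -0.086, -0.221, 0, 0, 0, 15.6]]}}

```text
time_s: 8.35
tool_pos: [0.6221, -0.247, 0.0839]
ee_rot: [-3.141, 0.0, 2.899]
force: [0.8, 0.1, -2.3]
width: 0.572
grasp_force: 62.8
```

Request:
{"api": "carry_out", "payload": {"motion": [[0.04, 0, 0, 0, 0, 0, 0], [0.04, 0, 0, 0.02, 0, 0, 0], [0.04, 0, 0, 0.04, 0, 0, 0], [0.04, 0, 0, 0.05, 0, 0, 0], [0.04, 0, 0, 0.05, 0, 0, 0]]}}

```text
time_s: 8.85
tool_pos: [0.6209, -0.2432, 0.0326]
ee_rot: [3.141, -0.003, 2.901]
force: [-0.3, -0.2, -1.9]
width: 0.569
grasp_force: 62.8
```

Run:
```python
from h import *
from go import go
go((620,-243.5,18,166.2))
p,d=ctrl.capture("scene")
cv2.imwrite("pics/d.png",cv2.resize(p[240:390,140:340],(600,450),interpolation=2)[:,:,::-1])
```

```text
t 8.85 at [ 620.9 -243.2   32.6  166.2] F [-0.3 -0.2 -1.9] rp [ 1.7994e+02 -1.7000e-01] w 48.6 g 62.8
(620, -243.5, 18, 166.2) -> x 0.8 y -0.5 z 14.6 turn 0.0
```

View pics/d.png

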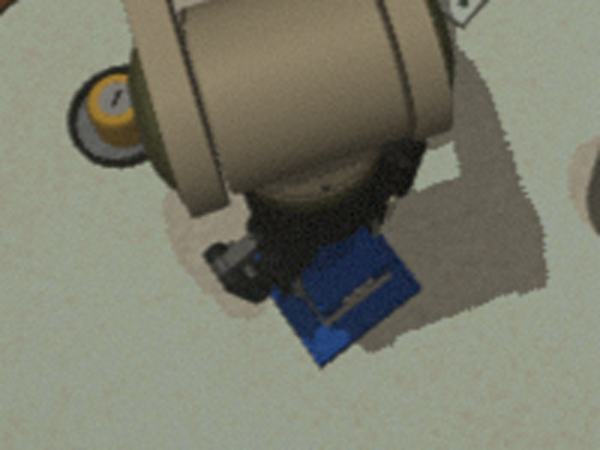

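The carton hangs square above the blue tray at crop (345,280). I lower it to contact.

Request:
{"api": "carry_out", "payload": {"motion": [[0.04, 0, 0, 0.008, 0, 0, 0], [0.04, 0, 0, 0.011, 0, 0, 0], [0.04, 0, 0, 0.012, 0, 0, 0], [0.04, 0, 0, 0.013, 0, 0, 0], [0.04, 0, 0, 0.013, 0, 0, 0]]}}

```text
time_s: 9.4
tool_pos: [0.6217, -0.2441, 0.0209]
ee_rot: [-3.142, 0.0, 2.901]
force: [-0.5, 0.6, -2.4]
width: 0.573
grasp_force: 62.8
```

Request:
{"api": "carry_out", "payload": {"motion": [[0.04, 0, 0, 0.001, 0, 0, 0], [0.04, 0, 0, 0.002, 0, 0, 0], [0.04, 0, 0, 0.003, 0, 0, 0], [0.04, 0, 0, 0.004, 0, 0, 0], [0.04, 0, 0, 0.004, 0, 0, 0]]}}

```text
time_s: 9.9
tool_pos: [0.6217, -0.2441, 0.018]
ee_rot: [-3.141, 0.001, 2.901]
force: [-3.1, 2.7, 6.1]
width: 0.57
grasp_force: 63.8
```

Request:
{"api": "carry_out", "payload": {"motion": [[0.07, 0, 0, 0, 0, 0, 0], [0.07, 0, 0, 0, 0, 0, 0], [0.07, 0, 0, 0, 0, 0, 0], [0.07, 0, 0, -0.03, 0, 0, 0], [0.07, 0, 0, -0.08, 0, 0, 0]]}}

```text
time_s: 10.4
tool_pos: [0.6202, -0.2433, 0.0944]
ee_rot: [3.139, -0.007, 2.9]
force: [0.5, -1.5, 0.7]
width: 0.821
grasp_force: 0.0
```

```bash
python3 -c "
from go import go
go((452.7,-28.3,85,181.8),(452.7,-28.3,23,181.8))"
```

```text
t 10.40 at [ 620.2 -243.3   94.4  166.2] F [ 0.5 -1.5  0.7] rp [179.87  -0.4 ] w 70.1 g 0.0
(452.7, -28.3, 85, 181.8) -> x 214.0 y 168.7 z 9.4 turn -15.6
(452.7, -28.3, 23, 181.8) -> x -0.0 y 0.0 z 62.0 turn -0.0
```

Request:
{"api": "carry_out", "payload": {"motion": [[0.075, 0.214, 0.168, 0, 0, 0, -15.6], [0.075, 0.214, 0.168, 0, 0, 0, -15.6], [0.075, 0.214, 0.168, 0, 0, 0, -15.6], [0.075, 0.214, 0.168, 0, 0, 0, -15.6], [0.075, 0.214, 0.168, 0, 0, 0, -15.6]]}}

```text
time_s: 10.9
tool_pos: [0.4661, -0.0459, 0.097]
ee_rot: [-3.141, 0.001, -3.111]
force: [1.3, 0.1, -0.0]
width: 0.877
grasp_force: 0.0
```

Run:
```python
from h import *
from go import go
go((452.7,-28.3,23,181.8))
p,d=ctrl.capture("scene");W=cloud("scene",d);cv2.imwrite("pics/e.png",cv2.resize(p[170:390,140:400],(709,600),interpolation=2)[:,:,::-1])
C=colour(p)
b=blob(C["blue"]&(W[...,2]>.025),(250,325),40);print("blue carton top",(np.median(W[b],0)*1000).round(1),np.percentile(W[b][:,2]*1000,[5,95]).round(1),rect("scene",b,.039))
```

```text
t 10.90 at [ 466.1  -45.9   97.  -178.2] F [ 1.3  0.1 -0. ] rp [-1.7999e+02  3.0000e-02] w 74.9 g 0.0
(452.7, -28.3, 23, 181.8) -> x 12.9 y 18.0 z 74.0 turn -0.0
blue carton top [ 620.1 -244.9   39.1] [36.9 41.2] [ 619.6 -244.3   66.2   52.4  -13.5]
```

View pics/e.png

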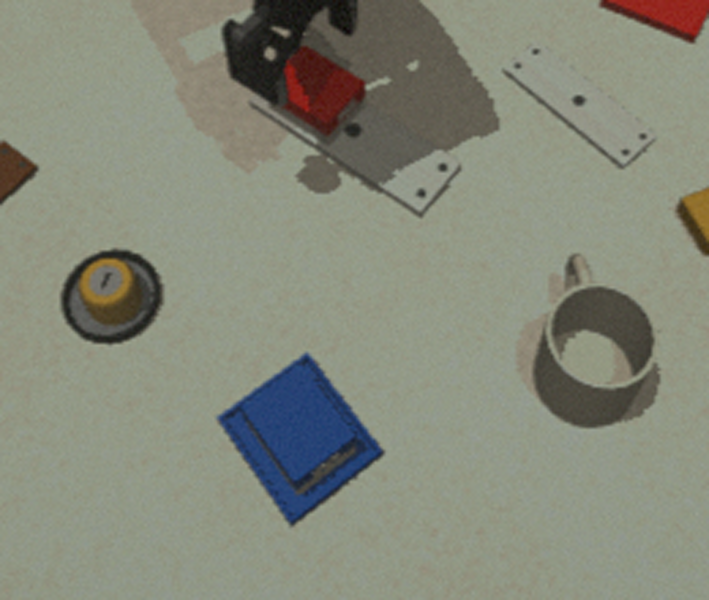

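The blue carton sits flat and centred in its tray (300,430), with its top at 39 mm. The cylinder is fine. On to the red carton.

Request:
{"api": "carry_out", "payload": {"motion": [[0.075, 0.013, 0.018, 0, 0, 0, 0], [0.075, 0.013, 0.018, 0.0, 0, 0, 0], [0.075, 0.013, 0.018, 0.03, 0, 0, 0], [0.075, 0.013, 0.018, 0.052, 0, 0, 0], [0.075, 0.013, 0.018, 0.052, 0, 0, 0]]}}

```text
time_s: 11.45
tool_pos: [0.4535, -0.03, 0.043]
ee_rot: [3.14, -0.004, -3.111]
force: [-0.2, 0.4, 0.3]
width: 0.876
grasp_force: 0.0
```

```bash
python3 -c "
from go import go
go((452.7,-28.3,23,181.8))"
```

```text
t 11.45 at [ 453.5  -30.    43.  -178.2] F [-0.2  0.4  0.3] rp [179.92  -0.22] w 74.8 g 0.0
(452.7, -28.3, 23, 181.8) -> x 0.8 y 1.7 z 20.0 turn -0.0
```

Request:
{"api": "carry_out", "payload": {"motion": [[0.075, 0, 0.001, 0.015, 0, 0, 0], [0.075, 0, 0.001, 0.019, 0, 0, 0], [0.075, 0, 0.001, 0.019, 0, 0, 0], [0.04, 0, 0.001, 0.019, 0, 0, 0], [0.04, 0, 0.001, 0.019, 0, 0, 0]]}}

```text
time_s: 11.95
tool_pos: [0.4544, -0.0288, 0.0268]
ee_rot: [-3.141, 0.002, -3.11]
force: [-6.1, 1.0, 18.7]
width: 0.573
grasp_force: 59.9
```

Request:
{"api": "carry_out", "payload": {"motion": [[0.04, 0, 0, 0, 0, 0, 0], [0.04, 0, 0, 0, 0, 0, 0], [0.04, 0, 0, 0, 0, 0, 0], [0.04, 0, 0, -0.02, 0, 0, 0], [0.04, 0, 0, -0.06, 0, 0, 0]]}}

```text
time_s: 12.45
tool_pos: [0.4526, -0.0283, 0.0852]
ee_rot: [3.14, -0.005, -3.111]
force: [1.7, -0.2, -1.4]
width: 0.568
grasp_force: 63.2
```

```bash
python3 -c "
from go import go
go((613.5,269,80,190),(613.5,269,18,190))"
```

```text
t 12.45 at [ 452.6  -28.3   85.2 -178.2] F [ 1.7 -0.2 -1.4] rp [179.89  -0.29] w 48.5 g 63.2
(613.5, 269, 80, 190) -> x -170.0 y 292.2 z 5.2 turn -8.2
(613.5, 269, 18, 190) -> x -0.0 y 0.0 z 62.0 turn 0.0
```

Request:
{"api": "carry_out", "payload": {"motion": [[0.04, -0.17, 0.292, 0, 0, 0, -8.2], [0.04, -0.17, 0.292, 0, 0, 0, -8.2], [0.04, -0.17, 0.292, 0, 0, 0, -8.2], [0.04, -0.17, 0.292, 0, 0, 0, -8.2], [0.04, -0.17, 0.292, 0, 0, 0, -8.2]]}}

```text
time_s: 12.95
tool_pos: [0.5734, 0.1933, 0.0862]
ee_rot: [-3.141, 0.0, -2.967]
force: [1.1, -0.3, -2.6]
width: 0.574
grasp_force: 63.3
```

```bash
python3 -c "
from go import go
go((613.5,269,80,190))"
```

```text
t 12.95 at [ 573.4  193.3   86.2 -170. ] F [ 1.1 -0.3 -2.6] rp [-179.99    0.  ] w 49.0 g 63.3
(613.5, 269, 80, 190) -> x -52.6 y 67.6 z 6.2 turn 0.0
```

Request:
{"api": "carry_out", "payload": {"motion": [[0.04, -0.053, 0.067, 0, 0, 0, 0], [0.04, -0.053, 0.067, 0, 0, 0, 0], [0.04, -0.053, 0.067, 0.02, 0, 0, 0], [0.04, -0.053, 0.067, 0.045, 0, 0, 0], [0.04, -0.053, 0.067, 0.045, 0, 0, 0]]}}

```text
time_s: 13.45
tool_pos: [0.6114, 0.2662, 0.0375]
ee_rot: [-3.141, -0.007, -2.967]
force: [-1.0, -0.1, -3.0]
width: 0.569
grasp_force: 63.2
```

```bash
python3 -c "
from go import go
go((613.5,269,20,190))"
```

```text
t 13.45 at [ 611.4  266.2   37.5 -170. ] F [-1.  -0.1 -3. ] rp [-179.97   -0.41] w 48.6 g 63.2
(613.5, 269, 20, 190) -> x -2.5 y 2.4 z 17.5 turn 0.0
```

Request:
{"api": "carry_out", "payload": {"motion": [[0.04, -0.002, 0.001, 0.006, 0, 0, 0], [0.04, -0.002, 0.001, 0.01, 0, 0, 0], [0.04, -0.002, 0.001, 0.012, 0, 0, 0], [0.04, -0.002, 0.001, 0.014, 0, 0, 0], [0.04, -0.002, 0.001, 0.014, 0, 0, 0]]}}

```text
time_s: 13.95
tool_pos: [0.6153, 0.2677, 0.027]
ee_rot: [3.142, 0.0, -2.967]
force: [-0.3, -0.6, -2.5]
width: 0.569
grasp_force: 63.3
```

Request:
{"api": "carry_out", "payload": {"motion": [[0.04, 0, 0, 0.001, 0, 0, 0], [0.04, 0, 0, 0.002, 0, 0, 0], [0.04, 0, 0, 0.003, 0, 0, 0], [0.04, 0, 0, 0.003, 0, 0, 0]]}}

```text
time_s: 14.35
tool_pos: [0.6152, 0.2678, 0.0237]
ee_rot: [-3.142, -0.0, -2.967]
force: [0.4, 0.8, -1.5]
width: 0.568
grasp_force: 63.3
```

Request:
{"api": "carry_out", "payload": {"motion": [[0.04, 0.001, 0.001, 0.002, 0, 0, 0], [0.04, 0.001, 0.001, 0.003, 0, 0, 0], [0.04, 0.001, 0.001, 0.004, 0, 0, 0], [0.04, 0.001, 0.001, 0.005, 0, 0, 0], [0.04, 0.001, 0.001, 0.005, 0, 0, 0]]}}

```text
time_s: 14.85
tool_pos: [0.614, 0.2686, 0.02]
ee_rot: [-3.142, 0.0, -2.967]
force: [-3.4, -0.8, 6.0]
width: 0.571
grasp_force: 64.2
```

Request:
{"api": "carry_out", "payload": {"motion": [[0.07, 0, 0, 0, 0, 0, 0], [0.07, 0, 0, 0, 0, 0, 0], [0.07, 0, 0, 0, 0, 0, 0], [0.07, 0, 0, -0.03, 0, 0, 0], [0.07, 0, 0, -0.08, 0, 0, 0]]}}

```text
time_s: 15.35
tool_pos: [0.6126, 0.2681, 0.0964]
ee_rot: [-3.141, -0.007, -2.967]
force: [0.9, 0.1, 0.1]
width: 0.818
grasp_force: 0.0
```

```bash
python3 -c "
from go import go
go((490.4,-27.2,100,181.8))"
```

```text
t 15.35 at [ 612.6  268.1   96.4 -170. ] F [0.9 0.1 0.1] rp [-179.97   -0.42] w 69.9 g 0.0
(490.4, -27.2, 100, 181.8) -> x 171.6 y -269.7 z -3.6 turn 8.2
```

Request:
{"api": "carry_out", "payload": {"motion": [[0.072, 0.171, -0.269, -0.003, 0, 0, 8.2], [0.072, 0.171, -0.269, -0.003, 0, 0, 8.2], [0.072, 0.171, -0.269, -0.003, 0, 0, 8.2], [0.072, 0.171, -0.269, -0.003, 0, 0, 8.2]]}}

```text
time_s: 15.75
tool_pos: [0.5368, 0.0823, 0.1009]
ee_rot: [-3.141, 0.001, -3.11]
force: [0.9, -0.2, -0.4]
width: 0.839
grasp_force: 0.0
```

```bash
cat > pl.py <<'E'
from h import *
from go import go
go((490.4,-27.2,60,181.8))
for n,s,r,t,ts in(("scene",(265,225),55,.0,(383,167)),("top",(294,207),45,.0,(194,162))):
    p,d=ctrl.capture(n);W=cloud(n,d);C=colour(p);np.savez(n+"1.npz",p=p,d=d)
    b=blob(C["red"]&(W[...,2]>.025),ts,35);print(n,"red carton",b.sum(),(np.median(W[b],0)*1000).round(1),rect(n,b,.039))
    b=blob((W[...,2]>.0055)&(W[...,2]<.018),s,r);print(n,"plate",b.sum(),(np.median(W[b],0)*1000).round(1),rect(n,b,.01))
cv2.imwrite("pics/f.png",cv2.resize(ctrl.capture("scene")[0][100:300,160:430],(800,593),interpolation=2)[:,:,::-1])
E
python3 pl.py
```

```text
t 15.75 at [ 536.8   82.3  100.9 -178.2] F [ 0.9 -0.2 -0.4] rp [-1.7999e+02  3.0000e-02] w 71.6 g 0.0
(490.4, -27.2, 60, 181.8) -> x 49.9 y -107.9 z 40.9 turn 0.0
scene red carton 526 [612.2 260.4  39.4] [611.6 260.5  65.5  65.1   9.7]
scene plate 1777 [493.8 -28.3   9.9] [489.5 -28.1 180.4  60.8   2. ]
top red carton 406 [612.2 267.2  40.3] [612.9 267.7  66.5  50.3  10. ]
top plate 1222 [492.1 -26.9  11. ] [ 4.928e+02 -2.840e+01  1.822e+02  6.620e+01  4.000e-01]
```

View pics/f.png

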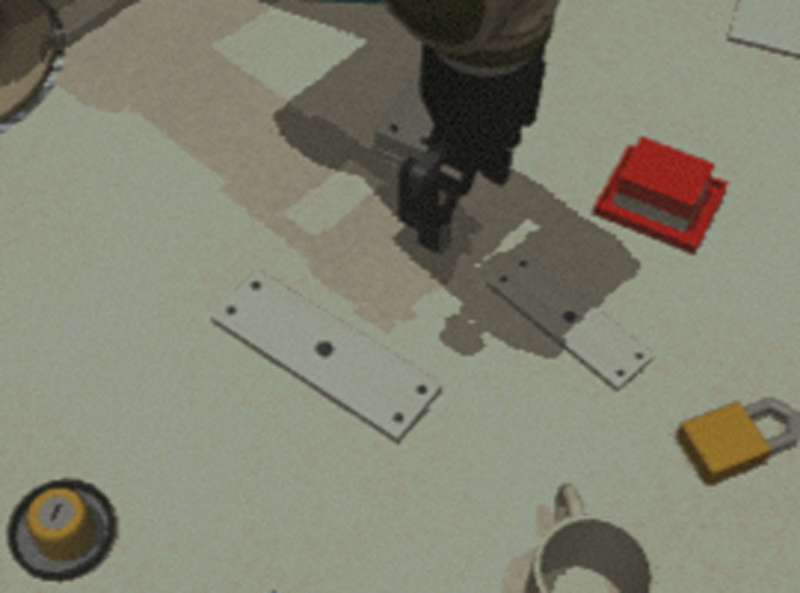

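The red carton is flat in its tray (665,190) and the plate lies free, with its centre hole at crop (324,348). I'll measure the plate by its holes, the same way as the pile.

Run:
```python
from h import *
uv=np.array([[256,285],[231,310],[324,348],[422,389],[399,418]])/2.963+[160,100]
# refine by darkness centroid
p=np.load("scene1.npz")["p"].mean(2)
o=[]
for u,v in uv:
    x,y=int(round(u)),int(round(v));w=p[y-4:y+5,x-4:x+5];w=np.clip(np.median(w)-12-w,0,None);V,U=np.mgrid[y-4:y+5,x-4:x+5];o.append([(w*U).sum()/w.sum(),(w*V).sum()/w.sum()])
P=ray("scene",o,.010)*1000;print(P.round(1),P[[0,1,3,4]].mean(0).round(1))
for a,b in((0,3),(1,4)):d=P[b]-P[a];print(np.degrees(np.arctan2(d[1],d[0])),np.hypot(*d[:2]))
```

```text
[[407.9 -13.7  10. ]
 [409.  -45.1  10. ]
 [488.4 -25.9  10. ]
 [570.9  -9.1  10. ]
 [573.2 -38.7  10. ]] [490.3 -26.7  10. ]
1.620260955993011 163.04301926429892
2.2568381670430333 164.33478645044576
```

Request:
{"api": "carry_out", "payload": {"motion": [[0.07, 0.05, -0.107, 0.0, 0, 0, 0], [0.07, 0.05, -0.107, 0.0, 0, 0, 0], [0.07, 0.05, -0.107, 0.02, 0, 0, 0], [0.07, 0.05, -0.107, 0.05, 0, 0, 0], [0.07, 0.05, -0.107, 0.07, 0, 0, 0]]}}

```text
time_s: 16.4
tool_pos: [0.4914, -0.0246, 0.0295]
ee_rot: [3.141, 0.0, -3.111]
force: [0.8, 0.4, -0.1]
width: 0.82
grasp_force: 0.0
```

```bash
python3 -c "
from go import go
go((490.4,-27.2,0,181.8))"
```

```text
t 16.40 at [ 491.4  -24.6   29.5 -178.2] F [ 0.8  0.4 -0.1] rp [179.99   0.  ] w 70.1 g 0.0
(490.4, -27.2, 0, 181.8) -> x 1.1 y -2.6 z 29.5 turn -0.0
```

Request:
{"api": "carry_out", "payload": {"motion": [[0.068, 0, -0.002, 0.015, 0, 0, 0], [0.068, 0, -0.002, 0.024, 0, 0, 0], [0.068, 0, -0.002, 0.028, 0, 0, 0], [0.068, 0, -0.002, 0.028, 0, 0, 0], [0.068, 0, -0.002, 0.028, 0, 0, 0]]}}

```text
time_s: 16.9
tool_pos: [0.4917, -0.0266, 0.0033]
ee_rot: [-3.141, 0.001, -3.11]
force: [0.7, 0.1, 0.1]
width: 0.798
grasp_force: 0.0
```

Run:
```python
from h import *
from go import go
go((490.4,-27.2,0,181.8))
p,d=ctrl.capture("scene");cv2.imwrite("pics/g.png",cv2.resize(p[170:260,200:320],(800,600),interpolation=2)[:,:,::-1])
```

```text
t 16.90 at [ 491.7  -26.6    3.3 -178.2] F [0.7 0.1 0.1] rp [-1.7998e+02  6.0000e-02] w 68.1 g 0.0
(490.4, -27.2, 0, 181.8) -> x 1.3 y -0.6 z 3.3 turn 0.0
```

View pics/g.png

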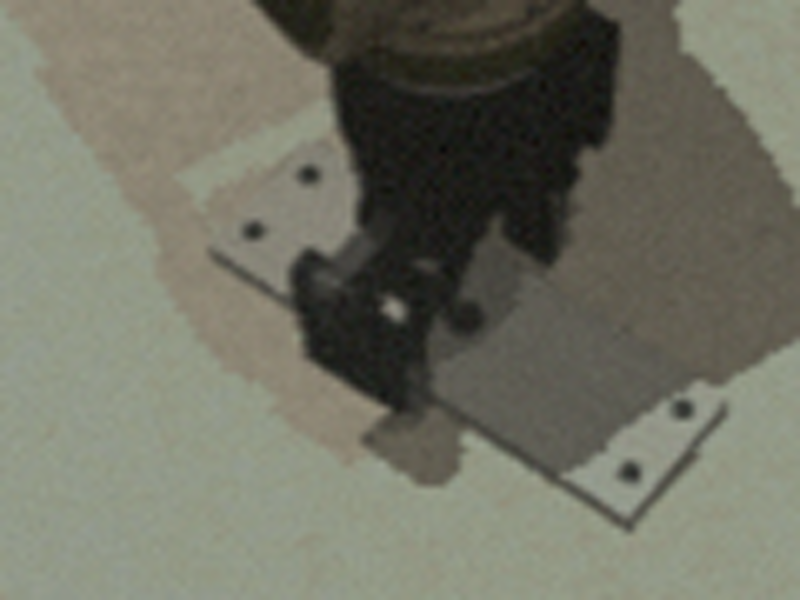

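The near fingertip (400,410) is beside the plate with a small gap above the counter and no contact force. I go 3 mm lower and close.

Request:
{"api": "carry_out", "payload": {"motion": [[0.066, 0, 0, 0.001, 0, 0, 0], [0.066, 0, 0, 0.002, 0, 0, 0], [0.066, 0, 0, 0.003, 0, 0, 0], [0.066, 0, 0, 0.003, 0, 0, 0], [0.066, 0, 0, 0.003, 0, 0, 0]]}}

```text
time_s: 17.45
tool_pos: [0.4912, -0.0268, -0.0003]
ee_rot: [3.142, -0.0, -3.11]
force: [-0.7, 0.2, 0.2]
width: 0.775
grasp_force: 0.0
```

Request:
{"api": "carry_out", "payload": {"motion": [[0.05, 0, 0, 0, 0, 0, 0], [0.05, 0, 0, 0, 0, 0, 0], [0.05, 0, 0, 0, 0, 0, 0], [0.05, 0, 0, 0, 0, 0, 0]]}}

```text
time_s: 17.85
tool_pos: [0.4912, -0.0268, 0.0003]
ee_rot: [-3.141, 0.0, -3.11]
force: [-1.2, 0.6, 7.3]
width: 0.655
grasp_force: 62.5
```

Gripped at about 56 mm. I lift a little and check.

Request:
{"api": "carry_out", "payload": {"motion": [[0.05, 0, 0, -0.01, 0, 0, 0], [0.05, 0, 0, -0.03, 0, 0, 0], [0.05, 0, 0, -0.06, 0, 0, 0], [0.05, 0, 0, -0.09, 0, 0, 0], [0.05, 0, 0, -0.09, 0, 0, 0]]}}

```text
time_s: 18.35
tool_pos: [0.4927, -0.0271, 0.0931]
ee_rot: [-3.139, 0.006, -3.11]
force: [-0.1, 0.3, -5.3]
width: 0.653
grasp_force: 65.5
```

Run:
```python
from h import *
from go import go
go((405.5,256,90,99.3),(405.5,256,29,99.3))
p,d=ctrl.capture("scene");cv2.imwrite("pics/hh.png",cv2.resize(p[140:260,200:360],(640,480),interpolation=2)[:,:,::-1])
```

```text
t 18.35 at [ 492.7  -27.1   93.1 -178.2] F [-0.1  0.3 -5.3] rp [-179.88    0.36] w 55.8 g 65.5
(405.5, 256, 90, 99.3) -> x 78.3 y 285.7 z 3.1 turn 82.5
(405.5, 256, 29, 99.3) -> x 0.0 y 0.0 z 61.0 turn -0.0
```

View pics/hh.png

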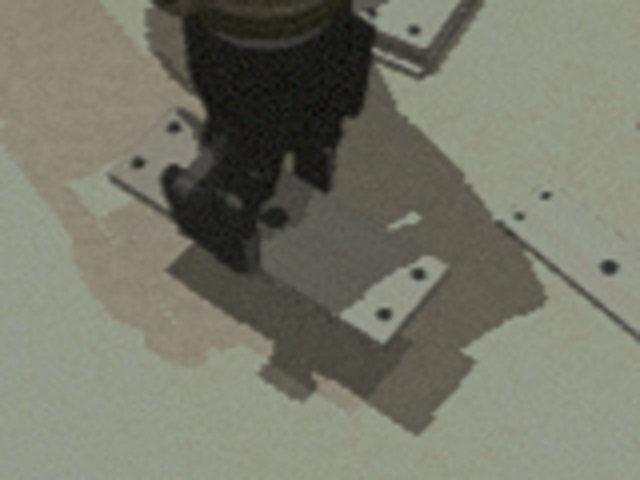

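The plate hangs level and centred in the fingers, with the TCP about level with its underside. All three other items are placed, so I carry it to the pile.

Request:
{"api": "carry_out", "payload": {"motion": [[0.05, 0.078, 0.286, 0, 0, 0, 82.6], [0.05, 0.078, 0.286, 0, 0, 0, 82.6], [0.05, 0.078, 0.286, 0, 0, 0, 82.6], [0.05, 0.078, 0.286, 0, 0, 0, 82.6], [0.05, 0.078, 0.286, 0, 0, 0, 82.6]]}}

```text
time_s: 18.9
tool_pos: [0.4263, 0.184, 0.0884]
ee_rot: [-3.14, -0.002, 2.511]
force: [-0.3, 0.2, -3.5]
width: 0.654
grasp_force: 65.6
```

```bash
python3 -c "
from go import go
go((405,256,90,99.2))"
```

```text
t 18.90 at [426.3 184.   88.4 143.9] F [-0.3  0.2 -3.5] rp [-1.7988e+02 -1.2000e-01] w 55.9 g 65.6
(405, 256, 90, 99.2) -> x 59.6 y 45.6 z -1.6 turn 44.7
```

Request:
{"api": "carry_out", "payload": {"motion": [[0.05, 0.03, 0.02, 0, 0, 0, 30], [0.05, 0.03, 0.02, 0, 0, 0, 30], [0.05, 0.03, 0.02, 0, 0, 0, 30], [0.05, 0.03, 0.02, 0, 0, 0, 30], [0.05, 0.03, 0.02, 0, 0, 0, 30]]}}

```text
time_s: 19.4
tool_pos: [0.4144, 0.2163, 0.0884]
ee_rot: [-3.139, -0.001, 1.993]
force: [-0.2, 0.7, -4.3]
width: 0.648
grasp_force: 65.6
```

```bash
python3 -c "
from go import go
go((405,256,60,99.2))"
```

```text
t 19.40 at [414.4 216.3  88.4 114.2] F [-0.2  0.7 -4.3] rp [-1.7983e+02 -3.0000e-02] w 55.4 g 65.6
(405, 256, 60, 99.2) -> x 40.1 y 7.7 z 28.4 turn 15.0
```

Request:
{"api": "carry_out", "payload": {"motion": [[0.05, 0.04, 0.008, 0, 0, 0, 15], [0.05, 0.04, 0.008, 0, 0, 0, 15], [0.05, 0.04, 0.008, 0.02, 0, 0, 15], [0.05, 0.04, 0.008, 0.03, 0, 0, 15], [0.05, 0.04, 0.008, 0.03, 0, 0, 15]]}}

```text
time_s: 19.9
tool_pos: [0.4051, 0.2556, 0.0581]
ee_rot: [-3.137, 0.001, 1.733]
force: [-1.2, 0.5, -2.2]
width: 0.651
grasp_force: 65.6
```

Run:
```python
from h import *
from go import go
go((405,256,36,99.2))
p,d=ctrl.capture("scene");cv2.imwrite("pics/i.png",cv2.resize(p[70:190,240:400],(800,600),interpolation=2)[:,:,::-1])
```

```text
t 19.90 at [405.1 255.6  58.1  99.3] F [-1.2  0.5 -2.2] rp [-1.7976e+02  4.0000e-02] w 55.6 g 65.6
(405, 256, 36, 99.2) -> x 0.4 y -0.1 z 22.1 turn 0.1
```

View pics/i.png

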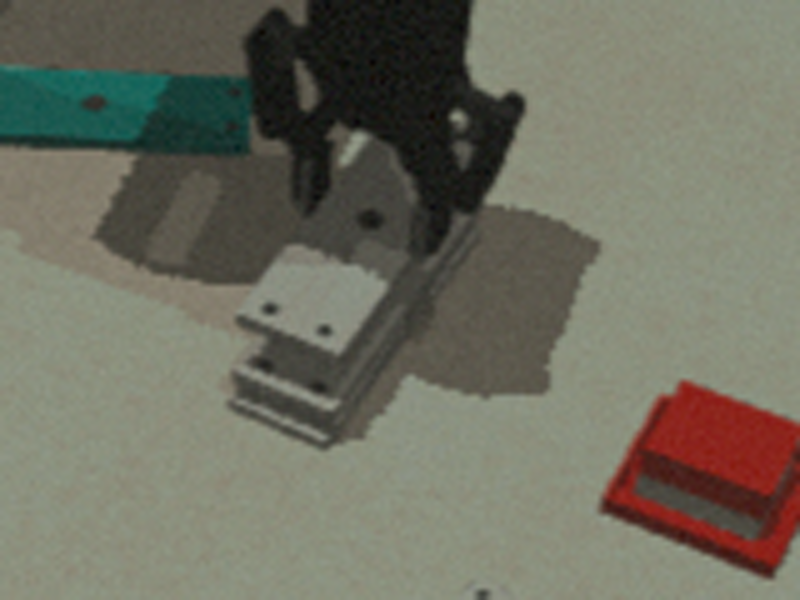

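The plate hangs parallel to the pile: plate holes at (270,308) and (325,330), pile holes right beneath at (265,365) and (320,386). I lower it gently.

Request:
{"api": "carry_out", "payload": {"motion": [[0.05, 0, 0, 0.012, 0, 0, 0], [0.05, 0, 0, 0.02, 0, 0, 0], [0.05, 0, 0, 0.023, 0, 0, 0], [0.05, 0, 0, 0.025, 0, 0, 0], [0.05, 0, 0, 0.025, 0, 0, 0]]}}

```text
time_s: 20.45
tool_pos: [0.4063, 0.2562, 0.0348]
ee_rot: [3.141, -0.0, 1.732]
force: [-0.5, -1.2, -2.6]
width: 0.654
grasp_force: 65.6
```

Request:
{"api": "carry_out", "payload": {"motion": [[0.05, 0, 0, 0.001, 0, 0, 0], [0.05, 0, 0, 0.002, 0, 0, 0], [0.05, 0, 0, 0.003, 0, 0, 0], [0.05, 0, 0, 0.003, 0, 0, 0]]}}

```text
time_s: 20.85
tool_pos: [0.4061, 0.2562, 0.0317]
ee_rot: [-3.141, 0.0, 1.732]
force: [0.9, 0.5, -3.5]
width: 0.649
grasp_force: 65.6
```

Request:
{"api": "carry_out", "payload": {"motion": [[0.05, 0, 0.001, 0.001, 0, 0, 0], [0.05, 0, 0.001, 0.002, 0, 0, 0], [0.05, 0, 0.001, 0.003, 0, 0, 0], [0.05, 0, 0.001, 0.003, 0, 0, 0]]}}

```text
time_s: 21.25
tool_pos: [0.4072, 0.2563, 0.0289]
ee_rot: [3.141, 0.0, 1.732]
force: [-0.3, -0.5, 0.7]
width: 0.655
grasp_force: 66.0
```

Request:
{"api": "carry_out", "payload": {"motion": [[0.05, 0, -0.002, -0.001, 0, 0, 0], [0.05, 0, -0.002, 0, 0, 0, 0], [0.05, 0, -0.002, 0.001, 0, 0, 0], [0.05, 0, -0.002, 0.001, 0, 0, 0]]}}

```text
time_s: 21.65
tool_pos: [0.4049, 0.256, 0.0288]
ee_rot: [3.141, 0.0, 1.732]
force: [-5.4, -2.0, 15.5]
width: 0.655
grasp_force: 67.7
```

In firm contact. I release, rise and back away.

Request:
{"api": "carry_out", "payload": {"motion": [[0.05, 0, -0.001, 0, 0, 0, 0], [0.068, 0, -0.001, 0, 0, 0, 0], [0.075, 0, -0.001, 0, 0, 0, 0], [0.075, 0, -0.001, 0, 0, 0, 0], [0.075, 0, -0.001, -0.02, 0, 0, 0]]}}

```text
time_s: 22.15
tool_pos: [0.4031, 0.2555, 0.0463]
ee_rot: [-3.137, 0.001, 1.732]
force: [1.1, -0.3, 0.6]
width: 0.878
grasp_force: 0.0
```

Request:
{"api": "carry_out", "payload": {"motion": [[0.075, 0, 0, -0.05, 0, 0, 0], [0.075, 0, 0, -0.1, 0, 0, 0], [0.075, -0.1, 0, -0.15, 0, 0, 0], [0.075, -0.15, 0, -0.15, 0, 0, 0], [0.075, -0.15, 0, -0.15, 0, 0, 0]]}}

```text
time_s: 22.65
tool_pos: [0.4268, 0.1149, 0.1964]
ee_rot: [3.14, 0.0, 1.733]
force: [1.0, -0.2, 0.2]
width: 0.879
grasp_force: 0.0
```

Run:
```python
from h import *
from go import go
go()
for n,c in(("top",(196,233)),("scene",(312,122))):
    p,d=ctrl.capture(n);W=cloud(n,d)
    b=blob(W[...,2]>(.033 if n=="scene" else .034),c,45);print(n,b.sum(),(np.median(W[b],0)*1000).round(1),rect(n,b,.0385))
cv2.imwrite("pics/j.png",cv2.resize(p[60:360,150:480],(660,600),interpolation=2)[:,:,::-1])
```

```text
t 22.65 at [426.8 114.9 196.4  99.3] F [ 1.  -0.2  0.2] rp [1.7993e+02 1.0000e-02] w 75.0 g 0.0
top 4184 [392.  147.6 495.7] [404.3 231.2 225.7 219.2 -44.5]
scene 1905 [425.2 192.3  40.2] [375.5 290.6 274.4 133.3 -51.3]
```

View pics/j.png

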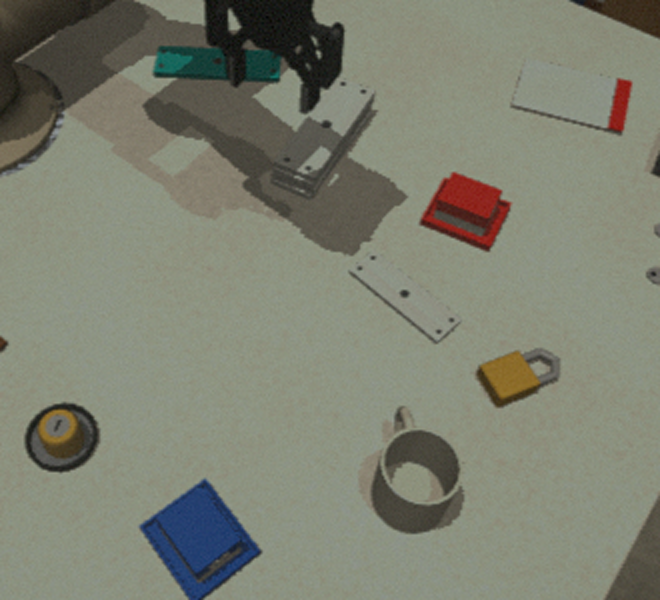

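All four things are in place: plate on the pile with its centre hole at (326,124), and mug and padlock undisturbed. One check of the plate by its holes before I hand in.

Run:
```python
from h import *
p,d=ctrl.capture("scene");W=cloud("scene",d);g=p.mean(2);o=[]
for u,v in np.array([[326,124],[344,84],[363,91],[288,160],[308,168]])/2+[150,60]:
    x,y=int(round(u)),int(round(v));w=g[y-3:y+4,x-3:x+4];w=np.clip(np.median(w)-10-w,0,None);V,U=np.mgrid[y-3:y+4,x-3:x+4];o.append([(w*U).sum()/w.sum(),(w*V).sum()/w.sum()])
P=ray("scene",o,.0385)*1000;print(P.round(1),P[1:].mean(0).round(1))
for a,b in((1,3),(2,4)):q=P[a]-P[b];print(np.degrees(np.arctan2(q[1],q[0])))
print([round(float(W[int(v)+3,int(u)+3,2])*1000,1) for u,v in o])
```

```text
[[403.  256.7  38.5]
 [375.1 334.9  38.5]
 [407.9 338.5  38.5]
 [401.5 175.4  38.5]
 [435.1 177.7  38.5]] [404.9 256.6  38.5]
99.3794563553376
99.6067330720646
[36.2, 36.8, 40.8, 39.5, 37.9]
```

The plate's centre is within about 1 mm of the pile's (403,256.7 against 403.4,255.7 in the same view), its yaw is 99.5° against 99.2°, and it lies flat at 38.5 mm. Handing in.

```bash
python3 -c "
from station import ctrl
print(ctrl.job_done())"
```

```text
the job is handed in; nothing more can be done
None
```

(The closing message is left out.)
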